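# Switch on the third side lamp at the inspection microscope

### The job

The board under the microscope needs its third side light: take the torch that is standing lens-down on the bench mat and switch it on by pushing its tail button down against the mat until the button is fully in. Then lay it in the empty cradle of the lamp row, in line with the two torches already there and with its lens end towards the microscope like theirs, and let go of it. Leave those two lying as they are, and do not knock over or push about the other things on the bench.

Things in the scene. Friction and masses are not known exactly. Their poses are not given: they have to be found in the camera images.
- torch_center (a point): the torch to switch on: dark metal, 160 mm long, 0.2 kg. Point on its axis half-way along, 80 mm from the lens face; z runs from lens to tail. From the lens: hexagonal head 36 mm across flats, 36 mm long (stops rolling), 10 mm taper, round body 26 mm in diameter, 106 mm long; its flat tail end is 72 mm from this point. Starts upright on its lens; lying, its axis is about 16 mm above the mat
- torch_button_face (a point): the middle of the outer face of that torch's round tail button, 16 mm wide, which stands 8 mm out of the tail end (80 mm from the torch's half-way point) when off, 3 mm when on; z points out of the tail. The point moves with the button
- torch_button (a joint): travel of that button into the tail, m: 0 out (off), 0.005 fully in (on). It needs a push of about 7 to 8 N and stays where it is pushed to
- mat: the grey bench mat on which everything stands, fixed, 500 mm (x) by 900 mm (y) and 3 mm thick; origin at the centre of its underside, which is at height 0. Its part nearest the robot (x 0.40 to 0.52 m, y 0 to 0.20 m) is always clear of things
- lamp_bar: aluminium bar of the lamp row, fixed on the mat, 10 mm thick, 80 mm (x) by 236 mm (y); origin at the centre of its underside; y runs along the row, x points away from the microscope. The three cradles stand on it side by side, 72 mm apart
- cradle_empty_seat (a point): where the half-way point of a torch lying properly in the EMPTY cradle is: 52 mm above the mat; x is where the tail must point (away from the microscope), y along the row. Two 90-degree V supports, 8 mm thick, 34 mm wide, top 1.5 mm below the torch's axis, stand with their middles at x = -18 and +46 mm from this point; 56 mm are free between them, down to 36 mm below it
- cradle_a_seat (a point): the same point of a cradle that already holds a torch (torch_a)
- cradle_b_seat (a point): the same point of the other cradle that already holds a torch (torch_b)
- torch_a: a torch like the one to be switched on, already on and lying in its cradle; origin on its axis half-way along, x towards its tail
- torch_b: the other torch already on and lying in its cradle; origin and axes as torch_a
- eyepiece: a microscope eyepiece standing on the mat: black stepped tube, 72 mm tall, 30 mm wide below, 44 mm wide at the top; origin at the centre of its underside
- dispenser: a white plastic dispenser bottle with a steel cap, 140 mm tall, 68 mm wide; origin at the centre of its underside
- swab_jar: a clear jar with a white lid, 85 mm tall, 64 mm wide; origin at the centre of its underside
- screwdriver: a screwdriver lying on the mat, 190 mm long, orange handle at its -x end, about 30 mm high; origin below its middle, x along it
- marker: a capped marker lying on the mat, 133 mm long, 18 mm thick; origin below its middle, x along it towards the cap
- pliers: side-cutting pliers lying on the mat, 175 mm long, 60 mm wide, 14 mm high; x along them towards the jaws
- tweezers: steel tweezers lying on the mat, 125 mm long, 5 mm high; x along them towards the tips
There are look-alikes about, which are no part of the job. What is shaped like the part that bears torch_center but green or orange is not meant.

How it is judged:
On the way:
1. the torch's tail button is pushed fully in (at least 4 of its 5 mm) against the mat (value of joint torch_button above 0.004 m and contact force between torch_button and mat above 2 N), for 0.1 s.
At the end, for the whole second after the job is handed in: The torch lies at rest in both V supports of the empty cradle, middle within 12 mm along and 6 mm sideways and in height of the seat point, axis within 7 degrees of the cradle's, lens end to the microscope, button still in at least 4 mm; the other two torches within 12 mm of where they lay (value of joint torch_button above 0.004 m and x of torch_center in the frame of cradle_empty_seat between -0.012 and 0.012 m and y of torch_center in the frame of cradle_empty_seat between -0.006 and 0.006 m and z of torch_center in the frame of cradle_empty_seat between -0.006 and 0.006 m and angle between the z axis of torch_center and the x axis of cradle_empty_seat, either way round below 0.12 rad and x of torch_button_face in the frame of cradle_empty_seat above 0.05 m and linear speed of torch below 0.02 m/s and distance of each of torch_a, torch_b from where it was at the start of the episode below 0.012 m); the robot touches nothing.
It fails at once if one of the two torches already in the row is pushed more than 20 mm from its place (distance of any of torch_a, torch_b from where it was at the start of the episode above 0.02 m).
It fails at once if another thing on the bench is knocked over or shoved more than 40 mm (distance of any of eyepiece, dispenser, swab_jar, screwdriver, marker, pliers, tweezers from where it was at the start of the episode above 0.04 m or angle between any of eyepiece, dispenser, swab_jar's own z axis and vertical above 0.7 rad).
It also fails if it takes over 72 s, if anything falls off the work surface, if the arm or the gripper's body presses on something with over 40 N, if the wrist force passes 120 N, or if a joint passes its speed limit or range.

### The arm

A 7-joint arm with a two-finger parallel gripper is mounted at the origin on the work surface. World frame = base frame: x ahead of the robot, y to its left, z up, the work surface at z = 0. Lengths are in m, angles in rad, forces in N, time in s.
With the tool pointing down it reaches from about 0.4 to 0.85 m from the base axis. Payload 4.5 kg.
Tool frame: the origin (TCP) lies where the fingers leave the gripper's body, on its centre line; the fingertips stand 64 mm ahead of it and the grasp point (between the pads) lies 45 mm ahead of it; z points along the fingers, y is the direction in which the jaws open and shut (so a half turn about z gives the same grasp; the last joint's range is limited). The gripper opens to 88 mm and grips with 3 to 60 N. Pads are 18 mm wide; open, the fingers measure 123 mm over their backs; the gripper's body (75 mm by 187 mm) begins 45 mm behind the grasp point.
Start: joints at [-1.288, 0.689, -0.195, 1.565, 0.157, 0.902, -0.215], TCP at [0.154, 0.606, 0.303] pointing down, gripper open.
Joint ranges: [-3.01, 3.01], [-0.46, 2.08], [-1.47, 1.51], [0.13, 2.56], [-1, 4.14], [0.04, 2.09], [-2.66, 2.66]. Speed limits (rad/s): [2.57, 2.57, 3.14, 3.14, 3.14, 3.14, 3.14].

### API

Orientations are given as a unit quaternion [x, y, z, w].
In Python, from plant import monitor, snapshot, workorder, finder gives the robot as it stands.
- The arm moves only by the tool carry_out, never from a script. Its argument "motion" is one flat list of numbers, 6 for each row, row after row: the shift along the tool's x, y, z in cm, then the turn, a rotation vector about the tool's x, y, z in rad. In form: [x, y, z, rx, ry, rz, x, y, z, rx, ry, rz, ...]. A call has 1 to 8 rows; each row shifts and turns the commanded pose from where the row before left it, along the tool's axes as they then stand; what a row does not reach is not made up. A row lasts 1/8 s, in which the tool goes at most 62.5 mm and 10.7 degrees, less where a joint would pass 70% of its speed; a pose out of reach is approached as far as the arm can. A call with a gripper value outside its range is refused whole. "hand" is the finger opening in cm, from 0 to 8.81, set as the call begins (left out, the last holds). The fingers move at their own pace and stop on an object; "grip_force" is the grip in N (left out, the last holds). Time passes only in rows, so rows that do not move let the fingers close. It gives the time, the measured TCP pose, the force and the opening at its end, in the units of the state.
- monitor.get_state(): the state, without advancing time (a new reading comes with each control period).
- snapshot(name): name is "side" or "top" or "wrist"; returns a dict with "frame" (384x512x3 uint8, red, green, blue), "range_z" (384x512 float32, m along the optical axis (not along the pixel's ray), 0 where there is no reading), "fx", "fy", "cx", "cy" (pixels), "rvec" (rotation vector, rad) and "tvec" (3), from world to camera coordinates, as OpenCV has them; the wrist camera has in their place "hand_eye" (4x4, takes a point from camera to tool coordinates, whose origin is the TCP and whose axes are the flange's). Camera axes: x right, y down, z forward; pixel columns grow to the right and rows downward; lengths in m; the calibration is good to about 2 mm. A picture is of the moment at which its call begins: read the wrist's pose just before it.
- workorder.finish_job(): hands the job in, once; it reports no verdict.
Trained networks look in a picture, given as the dict that the camera call returned (one of the last four; its "shot" number tells which), for a name from the list of things; names that differ only in an ending like _2 or _b are one class to them, and where a whole thing is asked for, a point or a joint stands for the part that bears it (a point fixed in the world has none). Each returns a list of dicts, best first, with "p" (0 to 1); they miss things now and then, are a little off and sometimes report something else, mostly with a low value. They report only what shows in the picture. A call takes as long as a camera call. They do not tell look-alikes from the thing itself.
- finder.masks_of(picture, thing): "pixels" (384x512 bool, what is visible of it) and "extent" ([left, top, right, bottom] in pixels, round what is visible of it).
The state is a dict: "clock": time; "q": joint angles; "qd": joint speeds; "joint_torque": joint torques, N m; "tool_pos": TCP position; "eef_rot": TCP orientation; "contact_force": force on the tool from outside, world axes, zero at the start; "moment": the same for the moment, N m; "opening": opening from 0.0 (shut) to 1.0 (fully open).
Only numpy, scipy, OpenCV 4.12 (cv2) and the standard library are available. Lean on these libraries where they do the work, as an engineer would, in place of code of your own. Each camera call takes 0.05 s, during which the arm holds its last target. There are 200 camera calls.

## Working session

There is one attempt and no reset: what is moved stays moved. The work goes in short steps, Python scripts to look and compute and a tool call to move; the robot and the scene stay as the last step left them, time stands still between calls to the robot, and variables do not carry over. Pictures are saved under pics/ and viewed, about 8 in all and at most 12, crops included, and the job is handed in when it is done.

Besides the shell and the picture viewer there is one more tool, called after "Request:" as name(argument=value, ...) on one line, values as JSON. carry_out: Moves the arm, as the interface text tells. Its arguments: {"type":"object","properties":{"motion":{"type":"array"},"hand":{"type":"number"},"grip_force":{"type":"number"}},"required":["motion"]}

```bash
mkdir -p pics
cat > h.py <<'E'
import numpy as np,cv2
from scipy.spatial.transform import Rotation as R
from plant import monitor, snapshot, workorder, finder
def save(img,n,s=1):
    cv2.imwrite('pics/'+n,cv2.resize(cv2.cvtColor(img,cv2.COLOR_RGB2BGR),None,fx=s,fy=s,interpolation=cv2.INTER_CUBIC))
def world(p,st=None):
    z=p['range_z'];v,u=np.mgrid[:384,:512]
    c=np.stack([(u-p['cx'])/p['fx']*z,(v-p['cy'])/p['fy']*z,z],-1)
    if 'rvec' in p:
        M=R.from_rotvec(np.ravel(p['rvec'])).as_matrix();w=(c-np.ravel(p['tvec']))@M
    else:
        H=np.array(p['hand_eye']);t=c@H[:3,:3].T+H[:3,3]
        w=t@R.from_quat(st['eef_rot']).as_matrix().T+st['tool_pos']
    w[z==0]=np.nan
    return w
E
python3 - <<'E'
from h import *
print(monitor.get_state())
for n in('top','side'):
    p=snapshot(n);save(p['frame'],n+'0.png',1.5);w=world(p)
    np.savez(n+'0.npz',f=p['frame'],w=w)
    for t in('torch_center','torch_a','lamp_bar','eyepiece','dispenser','swab_jar','screwdriver','marker','pliers','tweezers'):
        for d in finder.masks_of(p,t)[:5]:
            if d['p']<.2: continue
            q=w[d['pixels']];print(n,t,round(d['p'],2),d['extent'],np.nanmin(q,0).round(3),np.nanmax(q,0).round(3),np.nanmedian(q,0).round(3),p['frame'][d['pixels']].mean(0).astype(int))
E
```

```text
{'clock': 0.0, 'q': array([-1.28818568,  0.68993697, -0.19450839,  1.56632908,  0.15731365,
        0.90254002, -0.21510461]), 'qd': array([-0.001729  , -0.00042097,  0.00097505, -0.00093313,  0.00028024,
        0.0003349 , -0.0005213 ]), 'joint_torque': array([-1.94247427e-04, -5.27558327e+01, -1.26669746e+00, -1.53433102e+01,
       -5.25514595e-02,  6.55107899e-03,  1.75254859e-04]), 'tool_pos': array([0.15382721, 0.60523987, 0.30194314]), 'eef_rot': array([ 1.24043890e-01,  9.92276315e-01, -9.09657888e-04, -3.48220172e-05]), 'contact_force': array([-0.76246927,  0.40898727,  0.39967823]), 'moment': array([0.07151567, 0.00185272, 0.01776987]), 'opening': 0.9981040616093045}
top torch_center 0.87 [189.5, 164.8, 209.3, 187.4] [ 0.634  0.166 -0.001] [0.707 0.216 0.168] [0.644 0.181 0.097] [166  85  33]
top torch_center 0.73 [261.1, 188.4, 281.1, 212.9] [ 0.566 -0.018  0.016] [0.6   0.017 0.166] [0.576 0.001 0.104] [101 104 104]
top torch_center 0.72 [189.0, 106.9, 204.6, 134.8] [0.781 0.174 0.005] [0.827 0.217 0.169] [0.792 0.19  0.085] [34 96 45]
top torch_center 0.56 [363.8, 194.9
[... 2778 characters left out ...]
2] [ 0.725 -0.006 -0.002] [0.788 0.119 0.031] [0.746 0.043 0.023] [139  76  43]
side screwdriver 0.29 [112.1, 160.6, 139.5, 200.7] [0.376 0.342 0.006] [0.458 0.432 0.091] [0.403 0.356 0.064] [107 109 109]
side pliers 0.73 [331.8, 285.7, 370.9, 323.7] [ 0.55  -0.342  0.   ] [ 0.609 -0.257  0.053] [ 0.57  -0.303  0.018] [27 27 28]
side pliers 0.68 [157.4, 145.2, 199.2, 169.5] [ 0.567  0.299 -0.   ] [0.62  0.458 0.018] [0.588 0.38  0.013] [62 94 72]
side tweezers 0.51 [236.3, 198.4, 257.1, 228.9] [ 0.545  0.053 -0.003] [0.648 0.093 0.01 ] [0.596 0.07  0.005] [90 91 96]
side tweezers 0.26 [294.8, 346.1, 326.2, 374.4] [ 0.406 -0.347  0.003] [ 0.428 -0.27   0.053] [ 0.415 -0.312  0.018] [25 25 26]
```

View pics/top0.png

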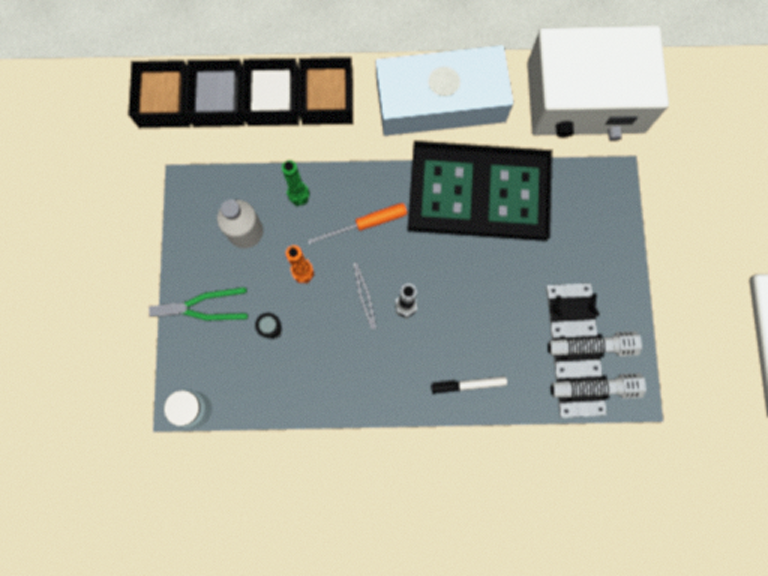

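Run:
```python
from h import *
d=np.load('top0.npz');w=d['w'];s=np.load('side0.npz')
save(d['f'][160:290,240:450],'crop.png',3.5)
def rep(n,w,lo,hi):
    m=np.all((w>lo)&(w<hi),-1);q=w[m];print(n,m.sum(),q.min(0).round(3),q.max(0).round(3),q.mean(0).round(4),np.median(q,0).round(4))
for nm,ww in(('top',w),('side',s['w'])):
    rep(nm+' torch tail',ww,[.54,-.05,.13],[.62,.05,.2]); rep(nm+' button',ww,[.54,-.05,.159],[.62,.05,.2])
    for y in(.412,.485,.555):
        rep(nm+f' cr{y}',ww,[y-.005,-.42,.03],[y+.055,-.22,.1])
        rep(nm+f' cr top{y}',ww,[y-.005,-.42,.064 if y<.55 else .044],[y+.055,-.22,.1])
    # bar
    rep(nm+' bar',ww,[.3,-.36,.010],[.7,-.25,.017])
```

```text
top torch tail 105 [ 0.572 -0.014  0.132] [0.597 0.012 0.166] [ 0.583  -0.0006  0.1554] [ 5.824e-01 -4.000e-04  1.562e-01]
top button 37 [ 0.573 -0.008  0.159] [0.592 0.009 0.166] [ 5.845e-01 -4.000e-04  1.627e-01] [ 5.847e-01 -4.000e-04  1.626e-01]
top cr0.412 788 [ 0.412 -0.398  0.046] [ 0.455 -0.242  0.079] [ 0.4317 -0.3267  0.0651] [ 0.431  -0.3332  0.0659]
top cr top0.412 498 [ 0.416 -0.398  0.064] [ 0.452 -0.244  0.079] [ 0.4323 -0.3319  0.0688] [ 0.4318 -0.3395  0.068 ]
top cr0.485 758 [ 0.483 -0.399  0.039] [ 0.527 -0.242  0.08 ] [ 0.5029 -0.3263  0.0653] [ 0.5021 -0.3315  0.066 ]
top cr top0.485 490 [ 0.49  -0.399  0.064] [ 0.524 -0.245  0.08 ] [ 0.504  -0.3321  0.069 ] [ 0.5035 -0.3393  0.0685]
top cr0.555 117 [ 0.554 -0.337  0.031] [ 0.596 -0.264  0.057] [ 0.5758 -0.2985  0.0453] [ 0.5772 -0.2726  0.0451]
top cr top0.555 65 [ 0.554 -0.337  0.044] [ 0.596 -0.265  0.057] [ 0.5746 -0.3006  0.0499] [ 0.5671 -0.3274  0.0496]
top bar 1106 [ 0.317 -0.346  0.01 ] [ 0.683 -0.251  0.017] [ 0.5036 -0.303   0.0136] [ 0.4941 -0.3028  0.0137]
side torch tail 134 [ 0.57  -0.015  0.131] [
[... 295 characters left out ...]
]
side cr top0.412 758 [ 0.414 -0.399  0.064] [ 0.447 -0.247  0.075] [ 0.4293 -0.3374  0.068 ] [ 0.4289 -0.3477  0.0671]
side cr0.485 1157 [ 0.481 -0.399  0.032] [ 0.524 -0.244  0.075] [ 0.4978 -0.3307  0.0641] [ 0.4964 -0.3355  0.065 ]
side cr top0.485 670 [ 0.487 -0.399  0.064] [ 0.52  -0.248  0.075] [ 0.5008 -0.3386  0.068 ] [ 0.5003 -0.3493  0.0672]
side cr0.555 135 [ 0.552 -0.337  0.033] [ 0.596 -0.265  0.055] [ 0.5751 -0.302   0.045 ] [ 0.5774 -0.329   0.0458]
side cr top0.555 81 [ 0.552 -0.337  0.044] [ 0.596 -0.265  0.055] [ 0.575  -0.3017  0.0488] [ 0.5826 -0.3288  0.0492]
side bar 1628 [ 0.382 -0.347  0.01 ] [ 0.62  -0.26   0.017] [ 0.488  -0.3054  0.0132] [ 0.4759 -0.3055  0.0128]
```

View pics/crop.png

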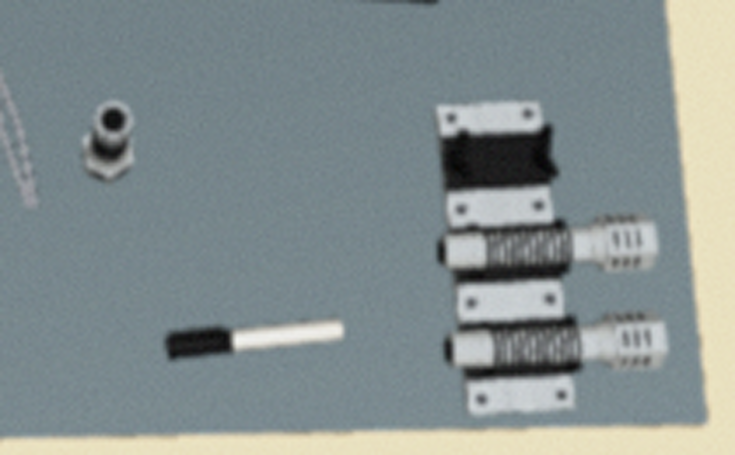

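```bash
cat > kin.py <<'E'
import numpy as np
from scipy.spatial.transform import Rotation as R
from scipy.optimize import least_squares
P=np.pi/2
MDH=[(0,0,.267),(0,-P,0),(0,P,.293),(.0525,P,0),(.0775,P,.3425),(0,P,0),(.076,-P,.097)]
LO=np.array([-3.01,-.46,-1.47,.13,-1,.04,-2.66]);HI=np.array([3.01,2.08,1.51,2.56,4.14,2.09,2.66])
BY,TD,TY=0,0,0
try: BY,TD,TY=np.load('cal.npy')
except Exception: pass
def fk(q,par=None,full=False):
    by,td,ty=par if par is not None else (BY,TD,TY)
    T=np.eye(4);T[:3,:3]=R.from_rotvec([0,0,by]).as_matrix();pts=[]
    for (a,al,d),t in zip(MDH,q):
        c,s,ca,sa=np.cos(t),np.sin(t),np.cos(al),np.sin(al)
        T=T@np.array([[c,-s,0,a],[s*ca,c*ca,-sa,-d*sa],[s*sa,c*sa,ca,d*ca],[0,0,0,1]]);pts.append(T[:3,3])
    E=np.eye(4);E[2,3]=td;E[:3,:3]=R.from_rotvec([0,0,ty]).as_matrix();T=T@E
    return (T,np.array(pts)) if full else T
def res(q,p,M):
    T=fk(q);return np.r_[(T[:3,3]-p)*5,(R.from_matrix(M@T[:3,:3].T)).as_rotvec()]
def ik(p,M,q0,w=.003):
    r=least_squares(lambda q:np.r_[res(q,p,M),w*(q-q0)],np.clip(q0,LO+.02,HI-.02),bounds=(LO+.01,HI-.01),max_nfev=60)
    return r.x,np.linalg.norm(res(r.x,p,M))
E
python3 - <<'E'
from kin import *
from h import monitor
s=monitor.get_state();q=s['q'];Rm=R.from_quat(s['eef_rot']).as_matrix()
f=lambda x:np.r_[fk(q,x)[:3,3]-s['tool_pos'],(Rm.T@fk(q,x)[:3,:3]-np.eye(3)).ravel()]
best=min((least_squares(f,[b,.1,t]) for b in(0,1.5,3,-1.5) for t in(0,1.5,3,-1.5)),key=lambda r:r.cost)
print(best.x,best.cost,f(best.x).round(4));np.save('cal.npy',best.x)
E
```

```text
[ 2.76598697 -0.09587326  4.83287707] 0.00017254365848084168 [-0.0025 -0.0099  0.0001 -0.     -0.     -0.0001 -0.     -0.0001 -0.011
  0.0001  0.011  -0.0001]
```

Request:
carry_out(motion=[-4.6, -3.2, -0.8, 0, 0, 0, -4.6, -3.2, -0.8, 0, 0, 0, -4.6, -3.2, -0.8, 0, 0, 0, -4.6, -3.2, -0.8, 0, 0, 0, -4.6, -3.2, -0.8, 0, 0, 0, -4.6, -3.2, -0.8, 0, 0, 0, -4.6, -3.2, -0.8, 0, 0, 0])

```text
clock: 1.98
tool_pos: [0.4119, 0.308, 0.3592]
eef_rot: [0.124, 0.992, 0.0, 0.0]
contact_force: [0.1, 0.7, -0.3]
opening: 1.0
```

```bash
cat > log.py <<'E'
from h import *
import json
s=monitor.get_state();open('st.jsonl','a').write(json.dumps({k:np.asarray(v).tolist() for k,v in s.items()})+'\n')
print(s['clock'],'q',s['q'].round(3),'p',s['tool_pos'].round(4),'R',R.from_quat(s['eef_rot']).as_matrix().round(3).tolist(),'F',s['contact_force'].round(1),s['opening'])
E
python3 log.py
```

```text
1.975 q [-0.574  0.474 -0.243  1.82   0.145  0.864  0.437] p [0.4119 0.308  0.3592] R [[-0.969, 0.246, 0.001], [0.246, 0.969, 0.001], [-0.0, 0.001, -1.0]] F [ 0.1  0.7 -0.3] 1.0004751911777654
```

Request:
carry_out(motion=[0, 0, 0, 0.18, 0, 0, 0, 0, 0, 0.18, 0, 0, 0, 0, 0, 0.18, 0, 0, 0, 0, 0, 0, 0, 0])

```text
clock: 2.48
tool_pos: [0.4102, 0.3115, 0.3568]
eef_rot: [0.118, 0.957, -0.264, -0.034]
contact_force: [-0.2, 0.4, 0.2]
opening: 1.0
```

```bash
python3 log.py
```

```text
2.475 q [-0.79   0.669 -0.122  1.545  0.287  1.444  0.309] p [0.4102 0.3115 0.3568] R [[-0.97, 0.208, -0.127], [0.243, 0.832, -0.498], [0.002, -0.514, -0.858]] F [-0.2  0.4  0.2] 0.9997168171759401
```

Request:
carry_out(motion=[0, 0, 0, 0, 0.18, 0, 0, 0, 0, 0, 0.18, 0, 0, 0, 0, 0, 0.18, 0, 0, 0, 0, 0, 0, 0])

```text
clock: 2.98
tool_pos: [0.413, 0.3065, 0.3579]
eef_rot: [0.189, 0.913, -0.222, -0.286]
contact_force: [-0.7, -0.3, -0.3]
opening: 1.0
```

```bash
python3 log.py
python3 - <<'E'
import json,kin
from kin import *
S=[json.loads(l) for l in open('st.jsonl')]
def f(x):
    o=[]
    for s in S:
        Rm=R.from_quat(s['eef_rot']).as_matrix()
        T=fk(s['q'],(x[0],x[1],x[2])); p=T[:3,3]+[x[3],x[4],x[5]]
        o+=[*(p-s['tool_pos']),*(.1*(Rm.T@T[:3,:3]-np.eye(3)).ravel())]
    return np.array(o)
b=min((least_squares(f,[bb,.2,t,0,0,0]) for bb in(0,1.5,3,-1.5) for t in(0,1.5,3,-1.5)),key=lambda r:r.cost)
print(b.x.round(4),b.cost);print(b.fun.reshape(len(S),12).round(4))
E
```

```text
2.975 q [-0.573  0.795 -0.175  1.362 -0.069  1.71   0.435] p [0.413  0.3065 0.3579] R [[-0.764, 0.218, -0.607], [0.473, 0.829, -0.297], [0.438, -0.514, -0.737]] F [-0.7 -0.3 -0.3] 1.000418516063732
[ 1.4876 -0.0375  3.6573 -0.0142 -0.0477  0.0891] 0.05615312247618927
[[ 0.0367  0.0635  0.2212 -0.0036  0.0012 -0.0267  0.0098 -0.0086  0.0393
   0.0249 -0.0405 -0.012 ]
 [ 0.0389 -0.0286 -0.0518 -0.0134 -0.0038  0.0499 -0.0087 -0.003   0.0225
  -0.0493 -0.0239 -0.0163]
 [-0.0757 -0.0349 -0.1695 -0.0005 -0.0009 -0.0103 -0.0045 -0.0143 -0.0513
   0.0092  0.0515 -0.0148]]
```

```bash
python3 - <<'E'
import json
l=open('st.jsonl').readlines()
q0=[-1.28818568,0.68993697,-0.19450839,1.56632908,0.15731365,0.90254002,-0.21510461]
l.insert(0,json.dumps(dict(q=q0,tool_pos=[0.15382721,0.60523987,0.30194314],eef_rot=[.12404389,.992276315,-.0009,-.000035]))+'\n')
open('st.jsonl','w').writelines(l)
E
cat > kin.py <<'E'
import numpy as np,json,itertools
from scipy.spatial.transform import Rotation as R
from scipy.optimize import least_squares
LO=np.array([-3.01,-.46,-1.47,.13,-1,.04,-2.66]);HI=np.array([3.01,2.08,1.51,2.56,4.14,2.09,2.66])
def fk(q,x=None,full=False):
    if x is None: x=X
    sg,v=x[:3],x[3:]
    h,L1,L2,L3,a1,a2,a3,ty=v
    rot=lambda ax,t:R.from_euler(ax,t).as_matrix()
    M=rot('z',-q[0]);p=np.array([0,0,h]);pts=[p]
    M=M@rot('y',q[1]);p=p+M@[a1,0,L1];pts.append(p)
    M=M@rot('z',sg[0]*q[2])@rot('y',q[3]);p=p+M@[a2,0,L2];pts.append(p)
    M=M@rot('z',sg[1]*q[4])@rot('y',q[5]);p=p+M@[a3,0,L3];pts.append(p)
    M=M@rot('z',sg[2]*q[6]+ty)
    return (p,M,np.array(pts)) if full else (p,M)
def calib():
    S=[json.loads(l) for l in open('st.jsonl')];best=None
    for sg in itertools.product((1,-1),repeat=3):
      for ty in (0,1.57,3.14,-1.57):
        def f(v):
            o=[]
            for s in S:
                p,M=fk(s['q'],np.r_[sg,v]);o+=[*(p-s['tool_pos']),*(.3*(R.from_matrix(M.T)*R.from_quat(s['eef_rot'])).as_rotvec())]
            return np.r_[o,.0005*v[4:7]]
        r=least_squares(f,[.35,.4,.4,.2,0,0,0,ty])
        if best is None or r.cost<best[0]: best=(r.cost,np.r_[sg,r.x],r.fun)
    return best
try: X=np.load('X.npy')
except Exception: X=None
def res(q,p,M):
    pp,MM=fk(q);return np.r_[(pp-p)*5,R.from_matrix(M@MM.T).as_rotvec()]
def ik(p,M,q0,w=.003):
    r=least_squares(lambda q:np.r_[res(q,p,M),w*(q-q0)],np.clip(q0,LO+.02,HI-.02),bounds=(LO+.01,HI-.01),max_nfev=80)
    return r.x,np.linalg.norm(res(r.x,p,M))
if __name__=='__main__':
    b=calib();np.save('X.npy',b[1]);print(b[0],b[1].round(4));print(np.abs(b[2]).max())
E
python3 kin.py
```

```text
0.00023337498393252306 [-1.     -1.     -1.     -0.0766  0.6714  0.1301  0.2579 -0.0199 -0.2322
  0.0259  1.5708]
0.013446527717809631
```

Request:
carry_out(motion=[0, -3, 0, -0.18, 0, 0, 0, -3, 0, -0.18, 0, 0, 0, -3, 0, -0.18, 0, 0, 0, 0, 0, 0, 0, 0])

```text
clock: 3.48
tool_pos: [0.3802, 0.2277, 0.3936]
eef_rot: [0.258, 0.939, 0.028, -0.224]
contact_force: [0.9, 1.1, 0.8]
opening: 0.995
```

```bash
python3 log.py
```

```text
3.475 q [-0.294  0.474 -0.24   1.791 -0.269  1.187  0.65 ] p [0.3802 0.2277 0.3936] R [[-0.766, 0.497, -0.407], [0.471, 0.866, 0.169], [0.436, -0.063, -0.898]] F [0.9 1.1 0.8] 0.9948802716650869
```

Request:
carry_out(motion=[0, 0, 0, 0, -0.18, 0.1, 0, 0, 0, 0, -0.18, 0.1, 0, 0, 0, 0, -0.18, 0.1, 0, 0, 0, -0.18, 0, 0, 0, 0, 0, -0.18, 0, 0, 0, 0, 0, -0.18, 0, 0, 0, 0, 0, 0, 0, 0])

```text
clock: 4.35
tool_pos: [0.38, 0.2313, 0.3919]
eef_rot: [0.362, 0.908, 0.182, 0.106]
contact_force: [0.7, -0.4, 0.5]
opening: 0.999
```

```bash
python3 log.py
```

```text
4.35 q [-0.578  0.21  -0.085  2.246  0.059  0.261  0.1  ] p [0.38   0.2313 0.3919] R [[-0.715, 0.619, 0.325], [0.697, 0.671, 0.254], [-0.061, 0.408, -0.911]] F [ 0.7 -0.4  0.5] 0.9987379313127013
```

Request:
carry_out(motion=[0, -3, 0, 0, -0.18, 0, 0, -3, 0, 0, -0.18, 0, 0, -3, 0, 0, -0.18, 0, 0, 0, 0, 0, 0, 0])

```text
clock: 4.85
tool_pos: [0.3713, 0.2045, 0.3606]
eef_rot: [0.384, 0.893, 0.118, 0.205]
contact_force: [-0.3, 0.2, -0.0]
opening: 1.001
```

```bash
python3 log.py
python3 - <<'E'
import re
s=open('kin.py').read()
s=s.replace("h,L1,L2,L3,a1,a2,a3,ty=v","h,L1,L2,L3,a1,a2,a3,ty,b1,b2,b3,c1,c2,c3=v")
s=s.replace("[a1,0,L1]","[a1,b1,L1]").replace("[a2,0,L2]","[a2,b2,L2]").replace("[a3,0,L3]","[a3,b3,L3]")
s=s.replace("p=np.array([0,0,h])","p=M@[c1,0,h]")
# extra offset after roll3 (before pitch4) and after roll5
s=s.replace("M=M@rot('z',sg[0]*q[2])@rot('y',q[3])","M=M@rot('z',sg[0]*q[2]);p=p+M@[c2,0,0];M=M@rot('y',q[3])")
s=s.replace("M=M@rot('z',sg[1]*q[4])@rot('y',q[5])","M=M@rot('z',sg[1]*q[4]);p=p+M@[c3,0,0];M=M@rot('y',q[5])")
s=s.replace(".0005*v[4:7]",".01*v[4:7],.01*v[8:],.003*(v[:4]-[.35,.35,.35,.25])").replace(",ty])",",ty,0,0,0,0,0,0])").replace("(0,1.57,3.14,-1.57)","(1.57,)").replace("itertools.product((1,-1),repeat=3)","[(-1,-1,-1)]")
s=s.replace("print(np.abs(b[2]).max())","print((b[2][:-13].reshape(-1,6)*1000).round(1))")
open('kin.py','w').write(s)
E
python3 kin.py
```

```text
4.85 q [-1.262  0.303  0.643  2.388  0.596  0.12  -0.499] p [0.3713 0.2045 0.3606] R [[-0.622, 0.637, 0.456], [0.733, 0.678, 0.054], [-0.275, 0.368, -0.888]] F [-0.3  0.2 -0. ] 1.0007845156813828
2.5956113636690537e-07 [-1.0000e+00 -1.0000e+00 -1.0000e+00  3.4700e-01  5.6340e-01  3.4490e-01
  2.6210e-01  1.0000e-04  0.0000e+00  0.0000e+00  1.5708e+00 -1.8800e-02
 -2.6900e-02 -4.0000e-04 -0.0000e+00 -0.0000e+00  0.0000e+00]
[[-0. -0.  0. -0.  0.  0.]
 [ 0.  0.  0.  0. -0. -0.]
 [ 0.  0.  0. -0. -0. -0.]
 [-0.  0. -0. -0. -0. -0.]
 [-0.  0. -0.  0. -0. -0.]
 [ 0. -0. -0.  0. -0. -0.]
 [-0.  0. -0.  0. -0. -0.]]
```

```bash
cat > plan.py <<'E'
from kin import *
rng=np.random.default_rng(0)
up=np.array([0,0,1.]);T0=np.array([.584,-.001])
def RM(x,z): return np.c_[x,np.cross(z,x),z]
def tr(path,q):
    for p,M in path:
        q,e=ik(p,M,q)
        if e>.01: return None
        if fk(q,full=True)[2][2][2]<.07: return None
    return q
for deg in range(-180,180,30):
  d=np.array([np.cos(np.radians(deg)),np.sin(np.radians(deg)),0])
  for s in(1,-1):
    M=RM(s*up,d);p=np.r_[T0,.097]-.045*d;seen=[]
    for k in range(14):
        q,e=ik(p,M,rng.uniform(LO,HI),w=1e-4)
        if e>.01 or any(np.abs(q-o).max()<.6 for o in seen):continue
        seen.append(q)
        for sg in(1,-1):
            def tp(a,z): return np.r_[T0,z]-.045*d,M@R.from_rotvec([0,0,sg*a]).as_matrix()
            q2=tr([tp(0,.2)]+[tp(a,.2) for a in np.linspace(0,np.pi,9)[1:]]+[tp(np.pi,.13),tp(np.pi,.064)],q)
            w=fk(q,full=True)[2][2]
            if q2 is not None: print(deg,s,sg,'q',q.round(2),'->',q2.round(2),'wristz',w.round(2),fk(q2,full=True)[2][2].round(2),flush=True)
E
timeout 500 python3 plan.py
cat > p2.py <<'E'
from kin import *
rng=np.random.default_rng(0)
up=np.array([0,0,1.])
def RM(x,z): return np.c_[x,np.cross(z,x),z]
def sols(p,M,n=10):
    out=[]
    for k in range(n):
        q,e=ik(p,M,rng.uniform(LO,HI),w=1e-5)
        out.append((e,q))
    return min(out,key=lambda t:t[0])
for xy in((.584,-.001),(.46,.1)):
 for z in(.064,.097,.2):
  for deg in range(-180,180,45):
   d=np.array([np.cos(np.radians(deg)),np.sin(np.radians(deg)),0])
   r=[]
   for s in(1,-1):
     e,q=sols(np.r_[xy,z]-.045*d,RM(s*up,d));r.append(f'{e:.3f} wz{fk(q,full=True)[2][2][2]:.2f} {q.round(1) if e<.01 else ""}')
   print(xy,z,deg,r,flush=True)
E
timeout 550 python3 p2.py
```

```text
(0.584, -0.001) 0.064 -180 ['0.429 wz0.15 ', '0.429 wz0.15 ']
(0.584, -0.001) 0.064 -135 ['0.058 wz0.07 ', '0.058 wz0.07 ']
(0.584, -0.001) 0.064 -90 ['0.000 wz0.06 [-0.4  1.5 -0.3  1.4  1.2  1.9  1.7]', '0.000 wz0.06 [-0.5  1.5 -0.   1.4  1.1  1.7 -1.3]']
(0.584, -0.001) 0.064 -45 ['0.000 wz0.06 [-0.7  1.5  0.1  2.   1.7  1.5  1.1]', '0.000 wz0.06 [-1.   1.6  0.5  2.1  1.6  1.1 -2.1]']
(0.584, -0.001) 0.064 0 ['0.000 wz0.06 [-0.7  2.   0.6  2.4  2.3  2.1  0.3]', '0.000 wz0.06 [ 0.5  1.9 -0.8  2.4  3.8  2.1 -0.3]']
(0.584, -0.001) 0.064 45 ['0.011 wz0.07 ', '0.000 wz0.06 [ 1.2  2.  -1.3  2.   4.1  0.1 -0.5]']
(0.584, -0.001) 0.064 90 ['0.000 wz0.06 [ 0.6  1.5 -0.4  1.4 -0.9  1.4  1.1]', '0.000 wz0.06 [ 0.7  1.6 -0.6  1.3 -0.7  1.3 -2.2]']
(0.584, -0.001) 0.064 135 ['0.060 wz0.07 ', '0.060 wz0.07 ']
(0.584, -0.001) 0.097 -180 ['0.436 wz0.19 ', '0.436 wz0.19 ']
(0.584, -0.001) 0.097 -135 ['0.043 wz0.10 ', '0.043 wz0.10 ']
(0.584, -0.001) 0.097 -90 ['0.000 wz0.10 [-0.7  1.5  0.3  1.4  0.8  1.5  2. ]', '0.000 wz0.10 [-0.7  1.5  0.3  1.4  0.8  1.5 -1.2]']
(0.584, -0.001) 0.097 -45 ['0.000
[... 3147 characters left out ...]
  1.4  0.3  1.2  0.2  2.1  2. ]', '0.000 wz0.20 [-0.7  1.4  0.4  1.2  0.2  2.1 -1.1]']
(0.46, 0.1) 0.2 -90 ['0.000 wz0.20 [-0.6  1.2 -0.3  1.7  0.9  2.   1.6]', '0.000 wz0.20 [-0.7  1.2 -0.2  1.7  0.8  1.9 -1.5]']
(0.46, 0.1) 0.2 -45 ['0.000 wz0.20 [-1.7  1.9  1.3  2.3 -0.9  0.1 -2.6]', '0.000 wz0.20 [-1.4  1.5  0.7  2.3  1.4  0.7 -1.9]']
(0.46, 0.1) 0.2 0 ['0.351 wz0.12 ', '0.355 wz0.13 ']
(0.46, 0.1) 0.2 45 ['0.069 wz0.19 ', '0.065 wz0.19 ']
(0.46, 0.1) 0.2 90 ['0.000 wz0.20 [ 0.7  1.3 -0.6  2.  -1.   1.   1.3]', '0.000 wz0.20 [ 0.8  1.4 -0.8  2.  -0.9  0.9 -2. ]']
(0.46, 0.1) 0.2 135 ['0.000 wz0.20 [ 0.6  1.5 -1.1  1.4 -0.1  1.6  0.4]', '0.000 wz0.20 [ 0.6  1.5 -1.1  1.4 -0.2  1.6 -2.6]']
```

```bash
cat > path.py <<'E'
from kin import *
import sys
def rows(p0,M0,p1,M1,n,dec=(2,3)):
    """n equal tool-frame rows from pose0 to pose1 (straight line, slerp)"""
    rv=R.from_matrix(M0.T@M1).as_rotvec()/n;out=[];p,M=p0.copy(),M0.copy()
    st=R.from_rotvec(rv).as_matrix()
    for i in range(n):
        d=M.T@(p1-p0)/n;M=M@st;out+=[*(d*100).round(2),*rv.round(3)]
    return out
def sim(p0,M0,rw,q,verbose=True):
    p,M=p0.copy(),M0.copy();mn,mx=q.copy(),q.copy();em=0;dm=0;pw=9
    for r in np.reshape(rw,(-1,6)):
        p=p+M@(r[:3]/100);M=M@R.from_rotvec(r[3:]).as_matrix()
        qn,e=ik(p,M,q,w=.002);dm=max(dm,np.abs(qn-q).max());q=qn;em=max(em,e);mn=np.minimum(mn,q);mx=np.maximum(mx,q)
    if verbose: print(' qmin',mn.round(2),'qmax',mx.round(2),'end',q.round(2),'err',round(em,4),'dq/row',round(dm,2))
    return p,M,q
def RM(x,z): return np.c_[x,np.cross(z,x),z]
up=np.array([0,0,1.]);d=np.array([1,-1,0])/2**.5
T0=np.array([.584,-.001])
E
python3 - <<'E'
from path import *
import json
s0=json.loads(open('st.jsonl').readlines()[-1])
for s in(-1,1):
    p=np.array(s0['tool_pos']);M=R.from_quat(s0['eef_rot']).as_matrix();q=np.array(s0['q'])
    G=RM(s*up,d);print('s',s)
    def go(p1,M1,n):
        global p,M,q
        p,M,q=sim(p,M,rows(p,M,p1,M1,n),q)
    D=RM(np.array([-1,1,0])/2**.5 if s==-1 else np.array([1,-1,0])/2**.5,-up)  # tool down
    go(np.array([.44,.14,.34]),D,10)
    go(np.array([.467,.116,.30]),G,12)
    go(np.array([.467,.116,.091]),G,5)
    g=np.r_[T0,.091]-.045*d
    go(g,G,3); go(g+[0,0,.1],G,3)
    for sg in(1,-1):
        pp,MM,qq=p,M,q
        print('roll',sg)
        pe=np.array([.47,.1,.17])-.045*d
        H=G@R.from_rotvec([0,0,sg*np.pi/2]).as_matrix();F=RM(-s*up,d)
        go((p+pe)/2,H,9);go(pe,F,9)
        go(pe*[1,1,0]+[0,0,.068],F,3);go(pe,F,3)
        # place
        D2=RM(s*np.array([-1,1,0])/2**.5,-up);go(np.array([.48,-.05,.28]),D2,10)
        D3=RM(s*np.array([0,1.,0]),-up);go(np.array([.576,-.311,.25]),D3,8);go(np.array([.576,-.311,.1]),D3,4)
        p,M,q=pp,MM,qq
E
```

```text
s -1
 qmin [-1.26  0.28 -0.06  1.99  0.04  0.12 -0.5 ] qmax [-0.37  0.42  0.64  2.39  0.6   0.73  0.34] end [-0.37  0.42 -0.06  1.99  0.04  0.73  0.34] err 0.0 dq/row 0.18
 qmin [-1.46  0.42 -0.06  1.99  0.04  0.05 -1.83] qmax [-0.37  1.39  1.23  2.36  1.63  0.73  0.34] end [-1.44  1.39  1.01  2.35  1.59  0.54 -1.83] err 0.0 dq/row 0.62
 qmin [-1.44  1.39  0.75  2.14  1.26  0.53 -1.92] qmax [-1.43  1.74  1.01  2.35  1.59  0.57 -1.83] end [-1.43  1.74  0.75  2.14  1.26  0.57 -1.88] err 0.0 dq/row 0.08
 qmin [-1.43  1.74  0.75  2.11  1.26  0.54 -2.21] qmax [-1.18  1.79  0.84  2.14  1.68  0.58 -1.88] end [-1.18  1.79  0.84  2.11  1.68  0.58 -2.21] err 0.0 dq/row 0.15
 qmin [-1.18  1.6   0.84  2.11  1.68  0.58 -2.24] qmax [-1.16  1.79  0.91  2.24  1.87  0.63 -2.21] end [-1.16  1.6   0.91  2.24  1.87  0.63 -2.24] err 0.0 dq/row 0.07
roll 1
 qmin [-1.17  1.23 -0.86  2.11  1.63  0.63 -2.65] qmax [-0.21  1.6   0.91  2.25  1.87  2.08 -2.24] end [-0.21  1.23 -0.86  2.11  1.72  2.08 -2.65] err 0.5887 dq/row 0.76
 qmin [-0.21  1.23 -1.34  2.11  1.72  2.08 -2.65] qmax [ 0.36  2.07 -0.86  2.38  4.
[... 4611 characters left out ...]
22 -0.41] err 0.0 dq/row 0.45
 qmin [-1.7   1.92  1.1   2.13 -0.27  0.09 -0.41] qmax [-1.64  2.07  1.22  2.27 -0.18  0.22 -0.31] end [-1.64  1.92  1.22  2.27 -0.18  0.09 -0.31] err 0.0 dq/row 0.05
 qmin [-1.64  0.66  0.71  2.04 -0.99  0.05 -0.31] qmax [-0.46  1.92  1.22  2.31 -0.18  0.73  1.58] end [-0.46  0.67  0.79  2.04 -0.72  0.73  1.57] err 0.1899 dq/row 0.91
 qmin [-0.46  0.67  0.79  1.55 -0.85  0.73  1.15] qmax [ 0.    0.97  0.91  2.04 -0.72  1.05  1.57] end [ 0.    0.97  0.91  1.55 -0.85  1.05  1.15] err 0.0 dq/row 0.08
 qmin [ 0.    0.97  0.73  1.55 -0.99  0.8   1.15] qmax [ 0.07  1.13  0.91  1.62 -0.85  1.05  1.25] end [ 0.07  1.13  0.73  1.62 -0.99  0.8   1.25] err 0.0 dq/row 0.08
```

```bash
cat >> path.py <<'E'
from h import monitor
def solve(p,M,qp,w=.02):
    q,e=ik(p,M,np.array(qp,float),w); q,e=ik(p,M,q,.0005); return q,e
def jrows(q0,q1,p0,M0,dq=.2,da=.17,dl=.055,show=True):
    """rows following the joint line q0->q1, re-timed to limits, starting from commanded pose p0,M0"""
    n=1
    while True:
        Ts=[fk(q0+(q1-q0)*i/n) for i in range(n+1)]
        ang=max(np.linalg.norm(R.from_matrix(a[1].T@b[1]).as_rotvec()) for a,b in zip(Ts,Ts[1:]))
        ln=max(np.linalg.norm(a[0]-b[0]) for a,b in zip(Ts,Ts[1:]))
        if ang<da and ln<dl and np.abs(q1-q0).max()/n<dq: break
        n+=1
    out=[];p,M=p0.copy(),M0.copy()
    for pn,Mn in Ts[1:]:
        r=np.r_[(M.T@(pn-p)*100).round(1),R.from_matrix(M.T@Mn).as_rotvec().round(2)];out.append(r)
        p=p+M@(r[:3]/100);M=M@R.from_rotvec(r[3:]).as_matrix()
        if show: print(r.tolist(),' tcp',pn.round(2),'z',Mn[:,2].round(2),'x',Mn[:,0].round(2))
    return np.array(out),p,M
def now():
    s=monitor.get_state();return s['q'],s['tool_pos'],R.from_quat(s['eef_rot']).as_matrix()
def fmt(r): 
    for i in range(0,len(r),8): print('CALL',[float(x) for x in r[i:i+8].ravel()])
G=RM(up,d);F=RM(-up,d)
QG=[-.65,1.5,0,2.1,1.7,1.5,1.15];QP=[-1,1.55,.2,2.1,1.5,1.3,-2.1];QD=[.38,.9,.06,1.6,-.09,.6,.5]
E
python3 - <<'E'
from path import *
pre=np.array([.467,.116,.091])
K={}
for n,p,M,q in(('preh',pre+[0,0,.17],G,QG),('pre',pre,G,QG),('grasp',np.r_[T0,.091]-.045*d,G,QG),('pressh',np.array([.47,.1,.17])-.045*d,F,QP),('press',np.array([.47,.1,.065])-.045*d,F,QP),('placeh',np.array([.576,-.311,.2]),RM(np.array([0,1.,0]),-up),QD),('place',np.array([.576,-.311,.1]),RM(np.array([0,1.,0]),-up),QD)):
    K[n],e=solve(p,M,q);print(n,K[n].round(2),round(e,4))
q,p,M=now();r,_,_=jrows(q,K['preh'],p,M);fmt(r)
print('press->place');jrows(K['pressh'],K['placeh'],*fk(K['pressh']))
E
```

```text
preh [-0.89  1.12 -0.06  2.31  1.43  1.58  1.28] 0.0
pre [-0.87  1.47 -0.08  2.12  1.45  1.6   1.12] 0.0
grasp [-0.68  1.47  0.06  2.09  1.7   1.56  1.15] 0.0
pressh [-1.11  1.35  0.16  2.25  1.37  1.31 -1.97] 0.0
press [-1.1   1.54  0.12  2.1   1.35  1.32 -2.03] 0.0
placeh [ 0.39  0.85  0.07  1.56 -0.08  0.73  0.5 ] 0.0
place [ 0.39  0.99  0.06  1.6  -0.09  0.55  0.5 ] 0.0
[-0.1, -1.5, 1.0, 0.08, -0.03, -0.14]  tcp [0.37 0.19 0.35] z [ 0.43 -0.03 -0.9 ] x [-0.69  0.63 -0.35]
[-0.1, -1.4, 1.0, 0.08, -0.03, -0.14]  tcp [0.36 0.18 0.33] z [ 0.4  -0.11 -0.91] x [-0.76  0.52 -0.4 ]
[0.0, -1.3, 1.0, 0.09, -0.02, -0.13]  tcp [0.36 0.17 0.32] z [ 0.38 -0.19 -0.9 ] x [-0.81  0.4  -0.43]
[0.0, -1.1, 0.9, 0.08, -0.02, -0.14]  tcp [0.36 0.16 0.32] z [ 0.36 -0.28 -0.89] x [-0.86  0.27 -0.43]
[0.1, -1.1, 0.9, 0.08, -0.01, -0.14]  tcp [0.36 0.15 0.31] z [ 0.35 -0.36 -0.87] x [-0.9   0.13 -0.42]
[0.1, -0.9, 0.9, 0.09, -0.01, -0.14]  tcp [0.36 0.14 0.3 ] z [ 0.34 -0.43 -0.84] x [-0.93  0.01 -0.38]
[-0.0, -0.8, 0.8, 0.08, -0.0, -0.13]  tcp [0.36 0.12 0.3 ] z [ 0.33 -0.5  -0.8 ] x [-0.94 -0.12 -0.32]

[... 3778 characters left out ...]
.12, -0.0]  tcp [ 0.48 -0.13  0.12] z [-0.47 -0.37 -0.8 ] x [-0.13  0.93 -0.35]
[-2.3, 1.3, -0.4, -0.06, 0.1, -0.01]  tcp [ 0.49 -0.15  0.12] z [-0.43 -0.28 -0.86] x [-0.09  0.96 -0.26]
[-2.7, 1.4, -0.8, -0.07, 0.09, 0.0]  tcp [ 0.51 -0.17  0.13] z [-0.37 -0.19 -0.91] x [-0.05  0.98 -0.18]
[-3.1, 1.3, -1.2, -0.08, 0.08, 0.0]  tcp [ 0.53 -0.2   0.14] z [-0.3  -0.11 -0.95] x [-0.03  0.99 -0.11]
[-3.5, 1.3, -1.6, -0.09, 0.06, 0.01]  tcp [ 0.55 -0.23  0.16] z [-0.21 -0.06 -0.98] x [-0.01  1.   -0.06]
[-3.9, 1.1, -2.0, -0.11, 0.04, -0.0]  tcp [ 0.56 -0.27  0.18] z [-0.11 -0.02 -0.99] x [-0.    1.   -0.02]
[-4.2, 1.1, -2.4, -0.1, 0.02, -0.0]  tcp [ 0.58 -0.31  0.2 ] z [ 0. -0. -1.] x [-0.  1. -0.]
```

Request:
carry_out(motion=[-0.1, -1.5, 1.0, 0.08, -0.03, -0.14, -0.1, -1.4, 1.0, 0.08, -0.03, -0.14, 0.0, -1.3, 1.0, 0.09, -0.02, -0.13, 0.0, -1.1, 0.9, 0.08, -0.02, -0.14, 0.1, -1.1, 0.9, 0.08, -0.01, -0.14, 0.1, -0.9, 0.9, 0.09, -0.01, -0.14, 0, -0.8, 0.8, 0.08, 0, -0.13, 0, -0.7, 0.8, 0.08, 0, -0.14])

```text
clock: 5.85
tool_pos: [0.3628, 0.1123, 0.2953]
eef_rot: [-0.069, 0.935, -0.315, 0.147]
contact_force: [0.1, -0.6, -0.1]
opening: 0.998
```

```bash
python3 log.py
```

```text
5.85 q [-1.118  0.587  0.391  2.353  0.873  0.631  0.136] p [0.3628 0.1123 0.2953] R [[-0.948, -0.036, 0.317], [-0.221, 0.792, -0.569], [-0.231, -0.609, -0.759]] F [ 0.1 -0.6 -0.1] 0.998102318605733
```

Request:
carry_out(motion=[0, -0.7, 0.7, 0.07, 0, -0.14, -0.2, -0.6, 0.7, 0.08, 0.01, -0.13, -0.1, -0.4, 0.6, 0.07, 0.01, -0.14, -0.3, -0.5, 0.6, 0.07, 0.02, -0.14, -0.3, -0.5, 0.5, 0.07, 0.01, -0.13, -0.5, -0.4, 0.5, 0.07, 0.02, -0.14, -0.5, -0.4, 0.4, 0.06, 0.02, -0.13, -0.6, -0.5, 0.3, 0.06, 0.02, -0.13])

```text
clock: 6.85
tool_pos: [0.4104, 0.0764, 0.2906]
eef_rot: [-0.469, 0.659, -0.584, -0.074]
contact_force: [0.2, -0.7, -0.3]
opening: 1.004
```

Request:
carry_out(motion=[-0.7, -0.5, 0.3, 0.06, 0.02, -0.13, -0.7, -0.5, 0.2, 0.06, 0.02, -0.13, -0.8, -0.7, 0.2, 0.05, 0.03, -0.13, -0.9, -0.7, 0.1, 0.06, 0.02, -0.12, -0.9, -0.8, 0, 0.05, 0.03, -0.12, -0.9, -0.9, 0, 0.05, 0.02, -0.12, -0.9, -0.9, -0.1, 0.05, 0.03, -0.11, 0, 0, 0, 0, 0, 0])

```text
clock: 7.85
tool_pos: [0.4674, 0.1119, 0.2567]
eef_rot: [0.653, -0.279, 0.649, 0.273]
contact_force: [-0.1, -0.3, -0.2]
opening: 1.002
```

```bash
python3 log.py
python3 - <<'E'
from path import *
q,p,M=now();pre=np.array([.467,.116,.091])
k=[];r=rows(p,M,pre,G,5);print(np.reshape(r,(-1,6)));sim(p,M,r,q)
E
```

```text
7.85 q [-1.128  1.181  0.34   2.314  1.453  1.197  1.29 ] p [0.4674 0.1119 0.2567] R [[0.002, -0.718, 0.696], [-0.011, -0.696, -0.718], [1.0, -0.006, -0.009]] F [-0.1 -0.3 -0.2] 1.002200182266168
[[-3.31e+00 -3.00e-02 -4.00e-02  3.00e-03  2.00e-03 -1.00e-03]
 [-3.31e+00 -4.00e-02 -4.00e-02  3.00e-03  2.00e-03 -1.00e-03]
 [-3.31e+00 -4.00e-02 -5.00e-02  3.00e-03  2.00e-03 -1.00e-03]
 [-3.31e+00 -4.00e-02 -5.00e-02  3.00e-03  2.00e-03 -1.00e-03]
 [-3.31e+00 -5.00e-02 -6.00e-02  3.00e-03  2.00e-03 -1.00e-03]]
 qmin [-1.13  1.18  0.26  2.13  1.4   1.19  1.14] qmax [-1.12  1.52  0.34  2.31  1.45  1.2   1.29] end [-1.12  1.52  0.26  2.13  1.4   1.2   1.14] err 0.0 dq/row 0.07
```

Request:
carry_out(motion=[-3.3, 0, 0, 0, 0, 0, -3.3, 0, 0, 0, 0, 0, -3.3, 0, 0, 0, 0, 0, -3.3, 0, 0, 0, 0, 0, -3.3, 0, 0, 0.02, 0.01, 0, 0, 0, 0, 0, 0, 0])

```text
clock: 8.6
tool_pos: [0.4664, 0.1126, 0.092]
eef_rot: [0.652, -0.271, 0.655, 0.268]
contact_force: [0.4, -0.1, 0.8]
opening: 0.999
```

```bash
python3 log.py
python3 - <<'E'
from path import *
from h import *
s=monitor.get_state();p=snapshot('wrist');w=world(p,s);save(p['frame'],'w1.png',1.2)
Mt=R.from_quat(s['eef_rot']).as_matrix()
for dd in finder.masks_of(p,'torch_center')[:3]:
    q=w[dd['pixels']];q=q[np.isfinite(q[:,0])];print(round(dd['p'],2),dd['extent'],len(q))
    b=q[(q[:,2]>.06)&(q[:,2]<.14)]
    t=(b-s['tool_pos'])@Mt;k=np.abs(t[:,2]-np.median(t[:,2]))<.02;t=t[k]
    print('tool frame body: y',np.percentile(t[:,1],[2,50,98]).round(4),'z',np.percentile(t[:,2],[2,50,98]).round(4),'world top z',np.percentile(q[:,2],98).round(3))
E
```

```text
8.6 q [-1.116  1.525  0.267  2.14   1.415  1.192  1.116] p [0.4664 0.1126 0.092 ] R [[-0.006, -0.704, 0.71], [-0.002, -0.71, -0.704], [1.0, -0.006, 0.002]] F [ 0.4 -0.1  0.8] 0.9990921103443748
0.84 [239.4, 112.1, 280.0, 283.9] 5663
tool frame body: y [-0.0141 -0.0018  0.0107] z [0.1485 0.1511 0.1598] world top z 0.159
```

View pics/w1.png

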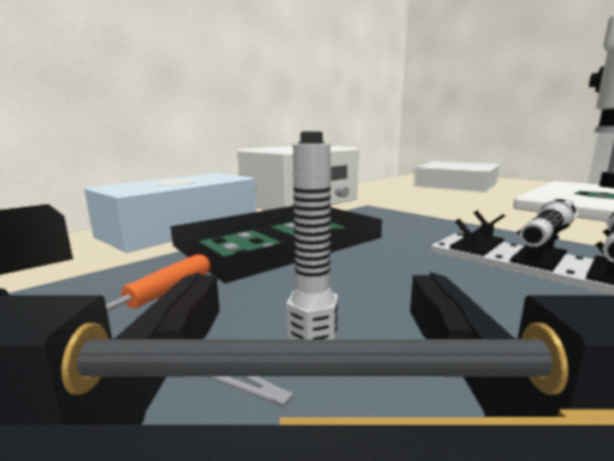

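Request:
carry_out(motion=[0, -0.1, 3, 0, 0, 0, 0, -0.1, 3, 0, 0, 0, 0, 0, 3, 0, 0, 0, 0, 0, 2.7, 0, 0, 0, 0, 0, 0, 0, 0, 0])

```text
clock: 9.32
tool_pos: [0.5522, 0.0303, 0.0982]
eef_rot: [0.65, -0.271, 0.658, 0.268]
contact_force: [0.3, 0.4, 0.2]
opening: 1.002
```

Request:
carry_out(motion=[0, 0, 0, 0, 0, 0, 0, 0, 0, 0, 0, 0, 0, 0, 0, 0, 0, 0, 0, 0, 0, 0, 0, 0, 0, 0, 0, 0, 0, 0, 0, 0, 0, 0, 0, 0], hand=1.5, grip_force=45)

```text
clock: 10.07
tool_pos: [0.5514, 0.0324, 0.0955]
eef_rot: [0.652, -0.269, 0.657, 0.267]
contact_force: [0.0, -0.1, -0.0]
opening: 0.343
```

```bash
python3 log.py
python3 - <<'E'
from path import *
from h import *
s=monitor.get_state();p=snapshot('wrist');w=world(p,s)
Mt=R.from_quat(s['eef_rot']).as_matrix()
for dd in finder.masks_of(p,'torch_center')[:3]:
    q=w[dd['pixels']];q=q[np.isfinite(q[:,0])];print(round(dd['p'],2),dd['extent'],len(q),np.percentile(q,98,0).round(3))
q,pp,M=now()
# lift & roll to press-high
up1,_=solve(pp+[0,0,.1],G,q,.02);print('lift',up1.round(2))
pe=np.array([.47,.1,.17])-.045*d;k,e=solve(pe,F,QP);print(k.round(2),e)
for n in (None,):
    r,a,b=jrows(up1,k,pp+[0,0,.1],G,da=.175);fmt(r);print(len(r))
E
```

```text
10.075 q [-0.92   1.547  0.401  2.109  1.664  1.171  1.058] p [0.5514 0.0324 0.0955] R [[-0.008, -0.701, 0.713], [0.0, -0.713, -0.701], [1.0, -0.005, 0.006]] F [ 0.  -0.1 -0. ] 0.3432205933344315
0.74 [236.5, 119.9, 296.5, 347.5] 10627 [0.589 0.013 0.162]
lift [-0.93  1.35  0.46  2.23  1.73  1.15  1.13]
[-1.11  1.35  0.16  2.25  1.37  1.31 -1.97] 6.219751978944001e-10
[-0.2, -0.1, -0.8, 0.0, -0.0, 0.17]  tcp [0.55 0.04 0.19] z [ 0.71 -0.71 -0.  ] x [-0.12 -0.12  0.99]
[-0.2, -0.0, -0.8, 0.0, -0.0, 0.17]  tcp [0.54 0.04 0.19] z [ 0.71 -0.71 -0.  ] x [-0.23 -0.23  0.94]
[-0.2, -0.0, -0.7, 0.0, -0.0, 0.16]  tcp [0.54 0.05 0.19] z [ 0.71 -0.71 -0.  ] x [-0.34 -0.34  0.88]
[-0.2, 0.0, -0.8, 0.0, -0.0, 0.17]  tcp [0.53 0.06 0.19] z [ 0.71 -0.71 -0.  ] x [-0.44 -0.44  0.78]
[-0.1, 0.1, -0.8, 0.0, -0.0, 0.17]  tcp [0.53 0.06 0.19] z [ 0.71 -0.71 -0.  ] x [-0.52 -0.53  0.67]
[-0.1, 0.1, -0.8, 0.0, -0.0, 0.16]  tcp [0.52 0.07 0.18] z [ 0.71 -0.71 -0.  ] x [-0.59 -0.6   0.54]
[-0.1, 0.2, -0.8, 0.0, -0.0, 0.17]  tcp [0.51 0.07 0.18] z [ 0.71 -0.71 -0.  ] x [-0.65 -0.65  0.39]
[-0.0, 0.1, -0.8, -
[... 1158 characters left out ...]
 -0.71 -0.  ] x [ 0.  0. -1.]
CALL [-0.2, -0.1, -0.8, 0.0, -0.0, 0.17, -0.2, -0.0, -0.8, 0.0, -0.0, 0.17, -0.2, -0.0, -0.7, 0.0, -0.0, 0.16, -0.2, 0.0, -0.8, 0.0, -0.0, 0.17, -0.1, 0.1, -0.8, 0.0, -0.0, 0.17, -0.1, 0.1, -0.8, 0.0, -0.0, 0.16, -0.1, 0.2, -0.8, 0.0, -0.0, 0.17, -0.0, 0.1, -0.8, -0.0, -0.0, 0.17]
CALL [-0.0, 0.2, -0.8, -0.0, -0.0, 0.16, 0.0, 0.1, -0.8, -0.0, -0.0, 0.17, 0.1, 0.1, -0.8, -0.0, -0.0, 0.16, 0.1, 0.1, -0.8, -0.0, -0.0, 0.17, 0.2, 0.1, -0.8, -0.0, -0.0, 0.16, 0.1, 0.0, -0.8, -0.0, -0.0, 0.17, 0.2, 0.0, -0.8, -0.0, 0.0, 0.16, 0.1, -0.0, -0.8, -0.0, 0.0, 0.16]
CALL [0.2, -0.1, -0.8, -0.0, 0.0, 0.17, 0.1, -0.2, -0.8, -0.0, 0.0, 0.16, 0.1, -0.1, -0.7, -0.0, 0.0, 0.16]
19
```

Request:
carry_out(motion=[0, 0, 0, 0, 0, 0, 0, 0, 0, 0, 0, 0, 1, 0, 0, 0, 0, 0, 2, 0, 0, 0, 0, 0, 3, 0, 0, 0, 0, 0, 4, 0, 0, 0, 0, 0, 0, 0, 0, 0, 0, 0])

```text
clock: 11.05
tool_pos: [0.5503, 0.0315, 0.1998]
eef_rot: [0.65, -0.27, 0.658, 0.267]
contact_force: [0.2, -0.2, -1.8]
opening: 0.272
```

```bash
python3 log.py
python3 - <<'E'
from path import *
from h import *
p=snapshot('side');save(p['frame'][120:260,190:340],'s1.png',4)
w=world(p)
for dd in finder.masks_of(p,'torch_center')[:4]:
    q=w[dd['pixels']];q=q[np.isfinite(q[:,0])];print(round(dd['p'],2),dd['extent'],np.percentile(q,[2,50,98],0).round(3).tolist())
E
```

```text
11.05 q [-0.93   1.354  0.46   2.242  1.733  1.159  1.106] p [0.5503 0.0315 0.1998] R [[-0.012, -0.703, 0.711], [0.0, -0.711, -0.703], [1.0, -0.008, 0.009]] F [ 0.2 -0.2 -1.8] 0.2721386283533389
0.97 [259.8, 119.8, 274.3, 159.6] [[0.781, 0.174, 0.001], [0.791, 0.185, 0.079], [0.873, 0.245, 0.161]]
0.75 [252.1, 157.7, 269.8, 211.6] [[0.564, -0.02, 0.111], [0.574, -0.009, 0.205], [0.591, 0.012, 0.267]]
```

View pics/s1.png

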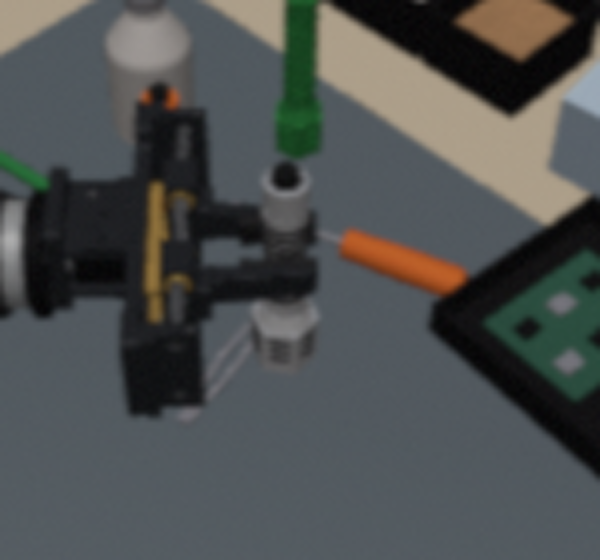

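Request:
carry_out(motion=[-0.2, -0.1, -0.8, 0, 0, 0.17, -0.2, 0, -0.8, 0, 0, 0.17, -0.2, 0, -0.7, 0, 0, 0.16, -0.2, 0, -0.8, 0, 0, 0.17, -0.1, 0.1, -0.8, 0, 0, 0.17, -0.1, 0.1, -0.8, 0, 0, 0.16, -0.1, 0.2, -0.8, 0, 0, 0.17, 0, 0.1, -0.8, 0, 0, 0.17])

```text
clock: 12.15
tool_pos: [0.5072, 0.0786, 0.1802]
eef_rot: [0.343, -0.617, 0.68, -0.2]
contact_force: [0.2, 0.6, -2.6]
opening: 0.275
```

Request:
carry_out(motion=[0, 0.2, -0.8, 0, 0, 0.16, 0, 0.1, -0.8, 0, 0, 0.17, 0.1, 0.1, -0.8, 0, 0, 0.16, 0.1, 0.1, -0.8, 0, 0, 0.17, 0.2, 0.1, -0.8, 0, 0, 0.16, 0.1, 0, -0.8, 0, 0, 0.17, 0.2, 0, -0.8, 0, 0, 0.16, 0.1, 0, -0.8, 0, 0, 0.16])

```text
clock: 13.15
tool_pos: [0.4571, 0.1189, 0.1701]
eef_rot: [0.104, 0.698, -0.417, 0.573]
contact_force: [-0.4, 0.4, -1.5]
opening: 0.273
```

Request:
carry_out(motion=[0.2, -0.1, -0.8, 0, 0, 0.17, 0.1, -0.2, -0.8, 0, 0, 0.16, 0.1, -0.1, -0.7, 0, 0, 0.16, 0, 0, 0, 0, 0, 0])

```text
clock: 13.65
tool_pos: [0.4372, 0.1316, 0.1676]
eef_rot: [0.267, 0.653, -0.268, 0.656]
contact_force: [0.9, -0.3, -2.6]
opening: 0.277
```

```bash
python3 log.py
python3 - <<'E'
from path import *
from h import *
q,pp,M=now()
Rv=R.from_matrix(M.T@F).as_rotvec();print('rot to F (tool)',Rv.round(3))
s=monitor.get_state();p=snapshot('side');w=world(p)
for dd in finder.masks_of(p,'torch_center')[:4]:
    qq=w[dd['pixels']];qq=qq[np.isfinite(qq[:,0])];print(round(dd['p'],2),dd['extent'],np.percentile(qq,[2,50,98],0).round(3).tolist())
save(p['frame'][130:290,170:330],'s2.png',3)
m=np.all((w>[.44,.05,.03])&(w<[.53,.15,.3]),-1);print('near: ',np.percentile(w[m],[0,1,99,100],0).round(3).tolist())
E
```

```text
13.65 q [-1.133  1.361  0.179  2.256  1.372  1.288 -1.989] p [0.4372 0.1316 0.1676] R [[0.004, 0.7, 0.714], [-0.002, 0.714, -0.7], [-1.0, 0.001, 0.005]] F [ 0.9 -0.3 -2.6] 0.2768960628470138
rot to F (tool) [ 0.009  0.005 -0.001]
0.82 [259.5, 118.4, 270.0, 159.2] [[0.78, 0.175, 0.009], [0.791, 0.185, 0.082], [0.805, 0.201, 0.16]]
0.74 [183.7, 162.3, 205.7, 215.1] [[0.451, 0.08, 0.115], [0.464, 0.089, 0.24], [0.485, 0.113, 0.261]]
0.58 [223.7, 141.6, 238.9, 184.5] [[0.632, 0.165, 0.002], [0.643, 0.176, 0.072], [0.712, 0.243, 0.162]]
near:  [[0.44, 0.068, 0.103], [0.442, 0.071, 0.112], [0.493, 0.149, 0.261], [0.498, 0.15, 0.262]]
```

View pics/s2.png

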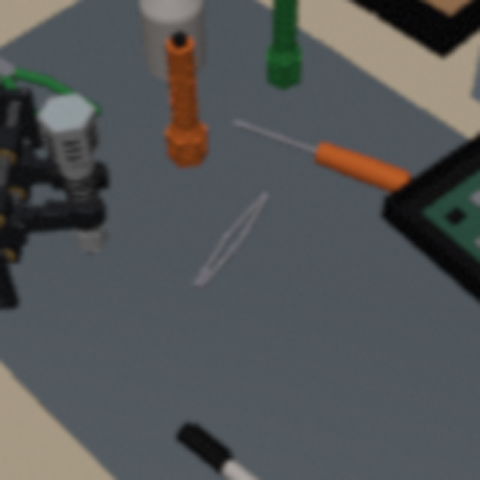

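Request:
carry_out(motion=[2.5, 0, 0, 0, 0, 0, 2.5, 0, 0, 0, 0, 0, 2.2, 0, 0, 0, 0, 0, 1.5, 0, 0, 0, 0, 0, 0.5, 0, 0, 0, 0, 0, 0, 0, 0, 0, 0, 0])

```text
clock: 14.5
tool_pos: [0.4381, 0.1307, 0.0771]
eef_rot: [0.268, 0.652, -0.268, 0.657]
contact_force: [0.5, 0.6, -0.4]
opening: 0.275
```

Request:
carry_out(motion=[0.3, 0, 0, 0, 0, 0, 0.2, 0, 0, 0, 0, 0, 0, 0, 0, 0, 0, 0])

```text
clock: 14.88
tool_pos: [0.4381, 0.1309, 0.0719]
eef_rot: [0.268, 0.652, -0.267, 0.657]
contact_force: [0.3, -0.4, -1.7]
opening: 0.273
```

Request:
carry_out(motion=[0.2, 0, 0, 0, 0, 0, 0, 0, 0, 0, 0, 0])

```text
clock: 15.12
tool_pos: [0.4382, 0.1307, 0.0703]
eef_rot: [0.268, 0.651, -0.268, 0.657]
contact_force: [-0.4, 1.0, -0.0]
opening: 0.27
```

Request:
carry_out(motion=[0.15, 0, 0, 0, 0, 0, 0.1, 0, 0, 0, 0, 0, 0, 0, 0, 0, 0, 0])

```text
clock: 15.5
tool_pos: [0.4384, 0.1303, 0.0692]
eef_rot: [0.268, 0.65, -0.268, 0.658]
contact_force: [0.6, 0.0, 5.0]
opening: 0.275
```

Request:
carry_out(motion=[0.15, 0, 0, 0, 0, 0, 0.1, 0, 0, 0, 0, 0, 0, 0, 0, 0, 0, 0])

```text
clock: 15.88
tool_pos: [0.4385, 0.1303, 0.0667]
eef_rot: [0.268, 0.65, -0.268, 0.658]
contact_force: [0.0, -0.0, 4.9]
opening: 0.276
```

```bash
python3 log.py
```

```text
15.875 q [-1.124  1.556  0.155  2.106  1.348  1.289 -2.036] p [0.4385 0.1303 0.0667] R [[0.011, 0.701, 0.713], [-0.005, 0.713, -0.701], [-1.0, 0.004, 0.011]] F [ 0.  -0.   4.9] 0.2755495551690706
```

Request:
carry_out(motion=[0.15, 0, 0, 0, 0, 0, 0.1, 0, 0, 0, 0, 0, 0, 0, 0, 0, 0, 0])

```text
clock: 16.25
tool_pos: [0.4386, 0.1301, 0.0648]
eef_rot: [0.268, 0.65, -0.268, 0.659]
contact_force: [0.0, 1.1, 6.7]
opening: 0.279
```

Request:
carry_out(motion=[0.1, 0, 0, 0, 0, 0, 0.1, 0, 0, 0, 0, 0, 0, 0, 0, 0, 0, 0])

```text
clock: 16.62
tool_pos: [0.4388, 0.1298, 0.0645]
eef_rot: [0.267, 0.648, -0.269, 0.66]
contact_force: [-0.7, 1.4, 10.7]
opening: 0.275
```

Request:
carry_out(motion=[0.1, 0, 0, 0, 0, 0, 0.1, 0, 0, 0, 0, 0, 0, 0, 0, 0, 0, 0, 0, 0, 0, 0, 0, 0])

```text
clock: 17.12
tool_pos: [0.4391, 0.1295, 0.0642]
eef_rot: [0.266, 0.647, -0.269, 0.662]
contact_force: [-2.0, 2.3, 14.2]
opening: 0.27
```

```bash
python3 log.py
python3 - <<'E'
from path import *
from h import *
p=snapshot('side');w=world(p)
m=np.all((w>[.44,.05,.1])&(w<[.5,.13,.3]),-1);print('near: ',np.percentile(w[m],[1,99,100],0).round(3).tolist())
b=p['frame'][150:260,170:280];save(b,'s3.png',4)
E
```

```text
17.125 q [-1.124  1.566  0.158  2.098  1.343  1.295 -2.036] p [0.4391 0.1295 0.0642] R [[0.018, 0.701, 0.713], [-0.012, 0.713, -0.701], [-1.0, 0.004, 0.021]] F [-2.   2.3 14.2] 0.27012815314850536
near:  [[0.454, 0.076, 0.102], [0.49, 0.114, 0.159], [0.491, 0.116, 0.16]]
```

View pics/s3.png

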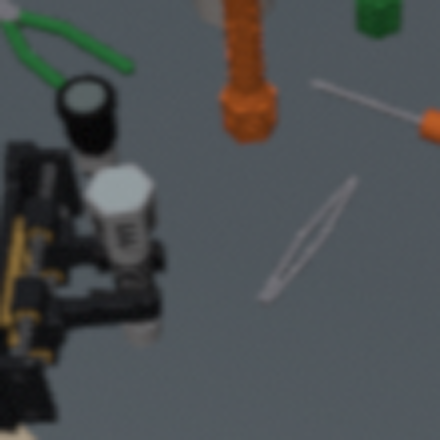

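Request:
carry_out(motion=[-1, 0, 0, 0, -0.02, 0, -4, 0, 0, 0, 0, 0, -5, 0, 0, 0, 0, 0, -5, 0, 0, 0, 0, 0, -4, 0, 0, 0, 0, 0, 0, 0, 0, 0, 0, 0])

```text
clock: 17.92
tool_pos: [0.434, 0.1335, 0.2499]
eef_rot: [0.267, 0.645, -0.269, 0.663]
contact_force: [0.8, -0.3, -2.3]
opening: 0.274
```

```bash
python3 log.py
python3 - <<'E'
from path import *
from h import *
D=RM(np.array([0,1.,0]),-up)
q,p,M=now()
k,e=solve(np.array([.576,-.28,.27]),D,QD);print(k.round(2),e)
r,_,_=jrows(q,k,p,M,da=.175);fmt(r);print(len(r))
for n in('top0','side0'):
    w=np.load(n+'.npz')['w'].reshape(-1,3);w=w[np.isfinite(w[:,0])]
    m=(w[:,2]>.0105)&(w[:,2]<.016)&(w[:,0]>.37)&(w[:,0]<.64)&(w[:,1]>-.355)&(w[:,1]<-.25)
    box=cv2.minAreaRect(w[m][:,:2].astype(np.float32)*1000);print(n,'bar',box)
    for c in(.432,.504):
        b=w[(abs(w[:,0]-c)<.025)&(w[:,1]<-.255)&(w[:,1]>-.35)&(w[:,2]>.058)];
        v=np.linalg.svd(b-b.mean(0),full_matrices=0)[2][0];print('torch',c,b.mean(0).round(4),'yaw',np.degrees(np.arctan2(v[0],v[1])).round(2),len(b))
    for y0 in(-.338,-.274):
        b=w[(abs(w[:,0]-.575)<.03)&(abs(w[:,1]-y0)<.013)&(w[:,2]>.025)&(w[:,2]<.06)]
        t=b[b[:,2]>.045];print('V',y0,b.min(0).round(3),b.max(0).round(3),'arms',t[t[:,0]<.575].mean(0).round(4),t[t[:,0]>.575].mean(0).round(4))
E
```

```text
17.925 q [-1.154  1.197  0.211  2.332  1.364  1.312 -1.899] p [0.434  0.1335 0.2499] R [[0.022, 0.702, 0.712], [-0.012, 0.712, -0.702], [-1.0, 0.006, 0.024]] F [ 0.8 -0.3 -2.3] 0.27443540273890743
[ 0.33  0.75  0.09  1.56 -0.08  0.84  0.45] 2.833293809765352e-10
[0.5, -2.3, 2.7, 0.16, 0.04, -0.05]  tcp [0.44 0.1  0.25] z [ 0.59 -0.81 -0.01] x [-0.04 -0.02 -1.  ]
[0.6, -1.9, 2.7, 0.16, 0.06, -0.05]  tcp [0.44 0.07 0.24] z [ 0.45 -0.89 -0.06] x [-0.11  0.01 -0.99]
[0.7, -1.4, 2.6, 0.14, 0.07, -0.04]  tcp [0.44 0.04 0.23] z [ 0.31 -0.94 -0.11] x [-0.18  0.06 -0.98]
[0.7, -1.0, 2.4, 0.14, 0.1, -0.04]  tcp [0.43 0.01 0.22] z [ 0.16 -0.97 -0.18] x [-0.24  0.14 -0.96]
[0.6, -0.5, 2.3, 0.11, 0.11, -0.04]  tcp [ 0.43 -0.01  0.22] z [ 0.02 -0.97 -0.26] x [-0.29  0.24 -0.93]
[0.3, -0.1, 2.0, 0.1, 0.12, -0.03]  tcp [ 0.43 -0.03  0.21] z [-0.11 -0.93 -0.34] x [-0.31  0.36 -0.88]
[0.1, 0.4, 1.8, 0.08, 0.13, -0.03]  tcp [ 0.43 -0.05  0.2 ] z [-0.22 -0.88 -0.42] x [-0.32  0.48 -0.82]
[-0.2, 0.7, 1.5, 0.06, 0.14, -0.02]  tcp [ 0.43 -0.06  0.19] z [-0.32 -0.8  -0.51] x [-0.3   0.59 -0.75]
[-0.7, 0.9, 
[... 1724 characters left out ...]
027 -0.3016  0.0656] yaw -1.83 347
V -0.338 [ 0.558 -0.337  0.026] [ 0.596 -0.327  0.057] arms [ 0.563  -0.3326  0.049 ] [ 0.5908 -0.3315  0.0511]
V -0.274 [ 0.554 -0.273  0.026] [ 0.595 -0.264  0.057] arms [ 0.5594 -0.2685  0.0503] [ 0.5891 -0.2676  0.0515]
side0 bar ((500.8912353515625, -303.76300048828125), (236.20120239257812, 80.17155456542969), 2.1166703701019287)
torch 0.432 [ 0.4273 -0.304   0.0643] yaw -2.03 580
torch 0.504 [ 0.4989 -0.3041  0.0644] yaw -1.89 511
V -0.338 [ 0.554 -0.337  0.025] [ 0.596 -0.329  0.055] arms [ 0.558  -0.3338  0.0501] [ 0.5886 -0.3328  0.0494]
V -0.274 [ 0.552 -0.274  0.029] [ 0.592 -0.265  0.053] arms [ 0.5558 -0.2704  0.0497] [ 0.5863 -0.2688  0.0488]
```

Request:
carry_out(motion=[0.5, -2.3, 2.7, 0.16, 0.04, -0.05, 0.6, -1.9, 2.7, 0.16, 0.06, -0.05, 0.7, -1.4, 2.6, 0.14, 0.07, -0.04, 0.7, -1.0, 2.4, 0.14, 0.1, -0.04, 0.6, -0.5, 2.3, 0.11, 0.11, -0.04, 0.3, -0.1, 2.0, 0.1, 0.12, -0.03, 0.1, 0.4, 1.8, 0.08, 0.13, -0.03, -0.2, 0.7, 1.5, 0.06, 0.14, -0.02])

```text
clock: 18.92
tool_pos: [0.4351, -0.0615, 0.189]
eef_rot: [0.569, 0.656, -0.469, 0.16]
contact_force: [0.1, 0.1, -2.9]
opening: 0.275
```

Request:
carry_out(motion=[-0.7, 0.9, 1.1, 0.03, 0.14, -0.02, -1.1, 1.2, 0.7, 0.01, 0.14, -0.01, -1.5, 1.4, 0.4, -0.02, 0.14, -0.01, -2.0, 1.5, -0.1, -0.04, 0.13, 0, -2.5, 1.5, -0.7, -0.05, 0.11, 0, -3.0, 1.5, -1.1, -0.08, 0.1, 0, -3.4, 1.5, -1.6, -0.1, 0.08, 0, -3.8, 1.4, -2.0, -0.11, 0.06, 0])

```text
clock: 19.92
tool_pos: [0.5617, -0.2389, 0.2419]
eef_rot: [0.707, 0.705, -0.053, -0.027]
contact_force: [0.5, 0.8, -2.7]
opening: 0.275
```

Request:
carry_out(motion=[-4.3, 1.2, -2.6, -0.11, 0.04, 0, 0, 0, 0, 0, 0, 0, 0, 0, 0, 0, 0, 0])

```text
clock: 20.3
tool_pos: [0.5753, -0.2792, 0.2677]
eef_rot: [0.708, 0.706, -0.002, -0.003]
contact_force: [0.5, 0.2, -3.4]
opening: 0.278
```

```bash
python3 log.py
python3 - <<'E'
from path import *
from h import *
q,pp,M=now()
a=np.array([-.035,1,0]);a/=np.linalg.norm(a);D=RM(a,-up)
r=rows(pp,M,np.array([.574,-.301,.18]),D,3);print(np.reshape(r,(-1,6)))
for n in('side','top'):
    p=snapshot(n);w=world(p)
    for dd in finder.masks_of(p,'torch_center')[:6]:
        t=w[dd['pixels']];t=t[np.isfinite(t[:,0])];t=t[(t[:,2]>.15)&(abs(t[:,0]-.574)<.04)]
        if len(t)<30: continue
        v=np.linalg.svd(t-t.mean(0),full_matrices=0)[2][0];v*=np.sign(v[1])
        print(n,round(dd['p'],2),dd['extent'],len(t),t.min(0).round(3),t.max(0).round(3),'mean',t.mean(0).round(4),'axis',v.round(3))
    if n=='side': save(p['frame'][200:384,230:430],'s4.png',3)
E
```

```text
20.3 q [ 0.569  0.765 -0.356  1.543  0.315  0.898  0.102] p [ 0.5753 -0.2792  0.2677] R [[0.003, 1.0, -0.007], [1.0, -0.003, 0.001], [0.001, -0.007, -1.0]] F [ 0.5  0.2 -3.4] 0.27812774719650457
[[-7.30e-01 -2.00e-02  2.92e+00 -2.00e-03 -0.00e+00 -1.30e-02]
 [-7.30e-01 -4.00e-02  2.92e+00 -2.00e-03 -0.00e+00 -1.30e-02]
 [-7.30e-01 -5.00e-02  2.92e+00 -2.00e-03 -0.00e+00 -1.30e-02]]
side 0.7 [336.7, 233.1, 411.4, 294.9] 757 [ 0.534 -0.372  0.206] [ 0.592 -0.219  0.274] mean [ 0.5688 -0.3359  0.2315] axis [ 0.013  1.    -0.019]
top 0.81 [366.4, 182.5, 435.8, 198.6] 268 [ 0.544 -0.367  0.208] [ 0.594 -0.214  0.354] mean [ 0.5749 -0.2506  0.232 ] axis [ 0.087  0.995 -0.039]
```

View pics/s4.png

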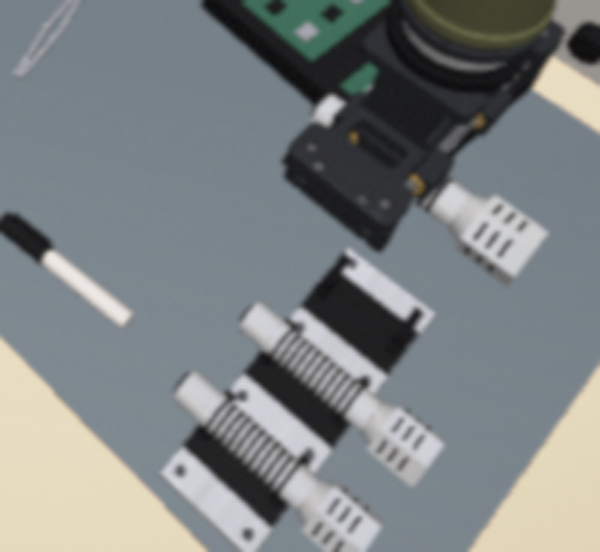

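Request:
carry_out(motion=[-0.7, 0, 2.9, 0, 0, -0.01, -0.7, 0, 2.9, 0, 0, -0.01, -0.7, -0.1, 2.9, 0, 0, -0.01, 0, 0, 2, 0, 0, -0.01, 0, 0, 2, 0, 0, 0, 0, 0, 1, 0, 0, 0, 0, 0, 0, 0, 0, 0])

```text
clock: 21.38
tool_pos: [0.5744, -0.301, 0.132]
eef_rot: [0.694, 0.72, -0.002, -0.002]
contact_force: [-0.4, 0.2, -1.5]
opening: 0.271
```

```bash
python3 log.py
python3 - <<'E'
from path import *
from h import *
for n in('side','top'):
    p=snapshot(n);w=world(p);t=w.reshape(-1,3);t=t[np.isfinite(t[:,0])]
    # head of held torch vs neighbours' heads
    for c in(.432,.504,.576):
        b=t[(abs(t[:,0]-c)<.03)&(t[:,1]<-.365)&(t[:,1]>-.43)&(t[:,2]>.03)&(t[:,2]<.12)]
        print(n,c,len(b),np.percentile(b,[1,50,99],0).round(4).tolist())
E
```

```text
21.375 q [ 0.57   0.951 -0.301  1.598  0.409  0.66   0.098] p [ 0.5744 -0.301   0.132 ] R [[-0.038, 0.999, -0.005], [0.999, 0.038, -0.001], [-0.001, -0.005, -1.0]] F [-0.4  0.2 -1.5] 0.27073774951803836
side 0.432 357 [[0.4116, -0.3979, 0.0548], [0.428, -0.3803, 0.0704], [0.4518, -0.3654, 0.0743]]
side 0.504 351 [[0.4837, -0.3982, 0.0535], [0.4966, -0.3819, 0.0699], [0.5219, -0.3653, 0.0742]]
side 0.576 308 [[0.5586, -0.3939, 0.0732], [0.5697, -0.3798, 0.0995], [0.5937, -0.3653, 0.1066]]
top 0.432 217 [[0.4143, -0.3984, 0.0532], [0.4334, -0.3813, 0.0706], [0.4549, -0.3655, 0.077]]
top 0.504 163 [[0.486, -0.3981, 0.0536], [0.4998, -0.3843, 0.0708], [0.5244, -0.3662, 0.0774]]
top 0.576 25 [[0.5624, -0.3934, 0.0902], [0.5672, -0.3867, 0.0987], [0.5733, -0.3801, 0.1056]]
```

Request:
carry_out(motion=[0, 0, 1.2, 0, 0, 0, 0, 0, 1, 0, 0, 0, 0, 0, 0.6, 0, 0, 0, 0, 0, 0.2, 0, 0, 0, 0, 0, 0, 0, 0, 0])

```text
clock: 22.1
tool_pos: [0.5741, -0.3014, 0.1023]
eef_rot: [0.694, 0.72, -0.002, -0.001]
contact_force: [0.3, -0.3, -1.4]
opening: 0.276
```

Request:
carry_out(motion=[0, 0, 0.2, 0, 0, 0, 0, 0, 0, 0, 0, 0])

```text
clock: 22.35
tool_pos: [0.5742, -0.3015, 0.1017]
eef_rot: [0.694, 0.72, -0.002, -0.001]
contact_force: [-3.0, 1.7, 6.0]
opening: 0.274
```

Request:
carry_out(motion=[0, -0.1, 0, 0, 0, 0, 0, 0, 0, 0, 0, 0, 0, 0, 0, 0, 0, 0])

```text
clock: 22.72
tool_pos: [0.5737, -0.3016, 0.1014]
eef_rot: [0.694, 0.72, -0.002, -0.001]
contact_force: [-1.3, 0.7, 5.7]
opening: 0.276
```

Request:
carry_out(motion=[0, 0, 0, 0, 0, 0, 0, 0, 0, 0, 0, 0, 0, 0, 0, 0, 0, 0, 0, 0, 0, 0, 0, 0], hand=4.2)

```text
clock: 23.22
tool_pos: [0.5734, -0.3015, 0.1003]
eef_rot: [0.694, 0.72, -0.002, -0.001]
contact_force: [0.5, 0.4, 0.1]
opening: 0.476
```

Request:
carry_out(motion=[0, 0, -1, 0, 0, 0, 0, 0, -2, 0, 0, 0, 0, 0, -3, 0, 0, 0, 0, 0, -5, 0, 0, 0, 0, 0, -5, 0, 0, 0, 0, 0, -3, 0, 0, 0, 0, 0, 0, 0, 0, 0])

```text
clock: 24.1
tool_pos: [0.5756, -0.3017, 0.2948]
eef_rot: [0.694, 0.72, -0.001, 0.002]
contact_force: [-0.1, -0.5, -0.5]
opening: 0.476
```

```bash
python3 log.py
python3 - <<'E'
from path import *
from h import *
for n in('side','top'):
    p=snapshot(n);w=world(p);t=w.reshape(-1,3);t=t[np.isfinite(t[:,0])]
    for c in(.431,.503,.575):
        b=t[(abs(t[:,0]-c)<.03)&(t[:,1]<-.23)&(t[:,1]>-.43)&(t[:,2]>.057)&(t[:,2]<.1)]
        v=np.linalg.svd(b-b.mean(0),full_matrices=0)[2][0];v*=np.sign(v[1])
        print(n,c,len(b),np.percentile(b,[1,50,99],0).round(4).tolist(),'axis',v.round(3))
    if n=='side': save(p['frame'][200:384,230:430],'s5.png',3)
E
```

```text
24.1 q [ 0.611  0.747 -0.381  1.49   0.317  0.961  0.178] p [ 0.5756 -0.3017  0.2948] R [[-0.037, 0.999, 0.003], [0.999, 0.037, -0.004], [-0.004, 0.003, -1.0]] F [-0.1 -0.5 -0.5] 0.4763215128280967
side 0.431 1098 [[0.4138, -0.3969, 0.0575], [0.427, -0.336, 0.0657], [0.4482, -0.2481, 0.074]] axis [-0.032  0.998 -0.045]
side 0.503 1002 [[0.4855, -0.3976, 0.0575], [0.4978, -0.3373, 0.0656], [0.519, -0.2477, 0.0739]] axis [-0.016  0.999 -0.04 ]
side 0.575 894 [[0.5565, -0.3937, 0.0575], [0.5692, -0.3356, 0.0658], [0.5898, -0.2441, 0.0741]] axis [-0.018  0.999 -0.038]
top 0.431 698 [[0.4165, -0.3967, 0.0574], [0.4312, -0.332, 0.0668], [0.4522, -0.2446, 0.0759]] axis [-0.035  0.999 -0.034]
top 0.503 635 [[0.4878, -0.3971, 0.0573], [0.5019, -0.3253, 0.0668], [0.516, -0.2451, 0.0764]] axis [ 0.001  0.999 -0.038]
top 0.575 402 [[0.5606, -0.3882, 0.0574], [0.573, -0.2925, 0.0655], [0.5886, -0.2395, 0.0726]] axis [-0.003  1.     0.001]
```

View pics/s5.png

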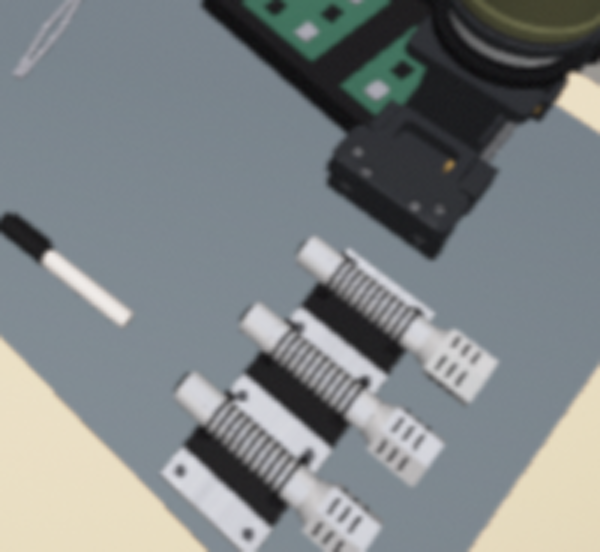

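```bash
python3 -c "
from h import *
print(workorder.finish_job(), monitor.get_state()['clock'])"
```

```text
the job is handed in; nothing more can be done
the job is handed in; nothing more can be done
```

The torch is switched on and lying in the empty cradle, lens end towards the microscope like the other two. I let go of it and handed the job in at about 24 s of the 72 s allowed.

**What I did:** I gripped the dark upright torch from the side and turned it over. I then pushed its tail button against the clear part of the mat, lowered the torch into the empty cradle, opened the fingers and backed off upward.

**Checks:**
- **Button:** The push held at about 7 N while the button travelled, then rose to about 16 N at the stop. The lens end then stood 159–160 mm up, which matches a button fully in (160 mm). I did not look at the button face again after placing.
- **Placing:** In the side camera the torch matches its neighbours in height (top at 74 mm for all three). Its spacing is about 71 mm against 72 mm. Along the cradle it is within about 1–2 mm of the row line, and its axis is parallel to within about 1°.
- **Other two torches:** They measured where they lay before, within about 1–2 mm.
- **Disagreement:** The top camera showed our torch's lens end about 6–9 mm short of where it should be. The gripper was partly blocking that view, so I relied on the side camera.
- **Other things on the bench:** The wrist force stayed low on every move, and the last pictures show nothing disturbed. I did not measure each item again.

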